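# Make up two phone-repair kits

### The arm

A 6-joint arm with a two-finger parallel gripper is mounted at the origin on the work surface. World frame = base frame: x ahead of the robot, y to its left, z up, the work surface at z = 0. Lengths are in m, angles in rad, forces in N, time in s.
With the tool pointing down it reaches from about 0.15 to 0.775 m from the base axis. Payload 6.1 kg.
Tool frame: the origin (TCP) lies at the very end of the fingers, on their centre line; the grasp point (between the pads) lies 19 mm behind it (bot.tcp_to_grasp is the distance from the TCP to the grasp point, in m); z points along the fingers, y is the direction in which the jaws open and shut (so a half turn about z gives the same grasp; the last joint's range is limited). The gripper opens to 85 mm and grips with 20 to 120 N. Pads are 22 mm wide; open, the fingers measure 114 mm over their backs; the gripper's body (76 mm by 85 mm) begins 54 mm behind the grasp point. The pads swing forward as they close: fully open they stand 13 mm farther back than shut.
Start: joints at [-1.283, 0.126, -0.04, 1.405, 0, 1.571], TCP at [0.149, -0.503, 0.211] pointing down, gripper open.
Joint ranges: [-2.72, 2.72], [-0.95, 1.95], [-1.27, 1.35], [-1.78, 2.02], [-1.46, 1.47], [-3.14, 3.14]. Speed limits (rad/s): [2.39, 2.39, 3.01, 3.14, 3.14, 3.14].

### API

Orientations are given as a rotation vector (axis times angle).
In Python, from rig import bot gives the robot as it stands.
- The arm moves only by the tool send_rows, never from a script. Its argument "targets" is a list that holds one entry, the list of rows, each a list of 6 numbers: the shift along the tool's x, y, z in mm, then the turn, a rotation vector about the tool's x, y, z in degrees. In form: [[[tx, ty, tz, ax, ay, az], ...]]. A call has exactly 5 rows; each row shifts and turns the commanded pose from where the row before left it, along the tool's axes as they then stand; what a row does not reach is not made up. A row lasts 1/10 s, in which the tool goes at most 50 mm and 8.59 degrees, less where a joint would pass 70% of its speed; a pose out of reach is approached as far as the arm can. A call with a gripper value outside its range is refused whole. "gripper" is the opening, from 0 (shut) to 1 (fully open), set as the call begins (left out, the last holds). The fingers move at their own pace and stop on an object; "squeeze" is the grip in N (left out, the last holds). Time passes only in rows, so rows that do not move let the fingers close, or fill a call up. It gives the time, the measured TCP pose, the force and the opening at its end, in the units of the state.
- bot.observe(): the state, without advancing time (a new reading comes with each control period).
- bot.read_camera(name): name is "side" or "top" or "wrist"; returns a dict with "color" (384x512x3 uint8, red, green, blue), "depth" (384x512 float32, m along the optical axis (not along the pixel's ray), 0 where there is no reading), "fx", "fy", "cx", "cy" (pixels), "eye" and "attitude" of the camera in the world. Camera axes: x right, y up, looking along -z (the intrinsics and any distortion apply to the point x, -y, -z); pixel columns grow to the right and rows downward; lengths in m; the calibration is good to about 2 mm. The wrist camera is an equidistant fisheye: a pixel r from the principal point sees the ray r / f radians off the axis. A picture is of the moment at which its call begins.
- bot.close_job(): hands the job in, once; it reports no verdict.
The state is a dict: "time_s": time; "q": joint angles; "qvel": joint speeds; "tau": joint torques, N m; "tcp_pos": TCP position; "orientation": TCP orientation; "contact_force": force on the tool from outside, world axes, zero at the start; "torque": the same for the moment, N m; "grip_width": opening from 0.0 (shut) to 1.0 (fully open).
Only numpy, scipy, OpenCV 4.12 (cv2) and the standard library are available. Lean on these libraries where they do the work, as an engineer would, in place of code of your own. Each camera call takes 0.05 s, during which the arm holds its last target. There are 200 camera calls.

### The job

Make up the kits for the two phones waiting in the blue job trays: the closed phone's tray gets the opening kit (the precision screwdriver, the suction lifter and the screw box), and the opened phone's tray gets the cleaning kit (the brush and the round tin). In each tray lay the long tool flat in the long compartment, along it, and stand each small item upright in a small square compartment of its own. Leave the phones and the dropper bottle where they are.

Things in the scene. Friction and masses are not known exactly. Their poses are not given: they have to be found in the camera images.
- driver_mid (a point): precision screwdriver lying on the mat: 135 mm long along its x, eight-sided bare aluminium handle 12 mm across, from 67 mm behind to 21 mm ahead of this point, swivel cap at the -x end, 4 mm steel shaft at the +x end. Point: half-way along and half-way up (6 mm over its support). About 35 g.
- brush_mid (a point): flat cleaning brush lying on the mat: 140 mm long along its x, 12 mm high; black handle 14 mm wide from 70 mm behind to 20 mm ahead of this point, then a 28 mm wide head and tan bristles at the +x end. Point: half-way along and half-way up (6 mm over its support). About 30 g.
- lifter_mid (a point): suction lifter standing on its cup: dark rubber cup 50 mm diameter that tapers up to a thin neck, and a steel grip knob 22 mm diameter, from 22 to 38 mm over its support, on top. Point: on its axis, half-way up (19 mm). z is its axis, up. It does not stick by itself. About 45 g.
- screw_box_mid (a point): closed white plastic screw box with a grey panel on its lid, 50 mm (its x) by 36 mm (its y) by 24 mm high. Point: its centre (12 mm over its support). z up through the lid. The lid stays shut. About 55 g.
- tin_mid (a point): round aluminium tin with a screw lid, 44 mm diameter, 28 mm high. Point: its centre (14 mm over its support). z is its axis, up. About 60 g.
- tray_closed: blue job tray (lighter rims) of the closed phone, fixed, 145 mm (x) by 239 mm (y); both trays alike. Origin: centre of its underside. Floor 2 mm thick; rim 10, ribs 8 mm high over the underside, all 3 mm thick. Compartments, inner x by y, centre in tray x, y (mm): long 56 x 160 at (-41.5, -36.5); phone bay 80 x 160 at (29.5, -36.5); small squares 68 x 70 at (-35.5, 81.5) and (35.5, 81.5).
- tray_open: blue job tray (lighter rims) of the opened phone, fixed, 145 mm (x) by 239 mm (y); both trays alike. Origin: centre of its underside. Floor 2 mm thick; rim 10, ribs 8 mm high over the underside, all 3 mm thick. Compartments, inner x by y, centre in tray x, y (mm): long 56 x 160 at (-41.5, -36.5); phone bay 80 x 160 at (29.5, -36.5); small squares 68 x 70 at (-35.5, 81.5) and (35.5, 81.5).
- phone_closed: closed phone, plain black glass screen up, 146 mm (its y) by 71 mm by 8 mm thick, lying in the phone bay of its tray (top 10 mm over the tray's underside). Origin: centre of its underside. To be left where it is. About 190 g.
- phone_open: opened phone, silver frame with the battery, circuit board and camera bare to view, 146 mm (its y) by 71 mm by 8 mm thick, lying in the phone bay of its tray (top 10 mm over the tray's underside). Origin: centre of its underside. To be left where it is. About 150 g.
- dropper: small white dropper bottle with a red tip, standing among the stock, 34 mm diameter, 84 mm high with its needle. Origin: centre of its underside. Not part of either kit: to be left standing where it is. About 45 g. Stock, bottle and trays all stand on a 2 mm bench mat (support at z = 0.002); nothing else stands among them.
Mind the look-alikes: they are no part of the job. What is shaped like the part that bears tin_mid but green is not meant. Of the things that look like the part that bears lifter_mid, take the one that is nearest to the robot's base at the start.

How it is judged:
By the outcome, as a careful person would: the job done as asked, in the order asked, and still so for the second after the job is handed in, with the robot touching nothing.
It also fails if it takes over 115 s, if anything falls off the work surface, if the arm or the gripper's body presses on something with over 40 N, if the wrist force passes 120 N, or if a joint passes its speed limit or range.

## Working session

There is one attempt and no reset: what is moved stays moved. The work goes in short steps, Python scripts to look and compute and a tool call to move; the robot and the scene stay as the last step left them, time stands still between calls to the robot, and variables do not carry over. Pictures are saved under pics/ and viewed, about 12 in all and at most 16, crops included, and the job is handed in when it is done.

Besides the shell and the picture viewer there is one more tool, called after ">>>" in YAML: its name, and indented under it one key for each argument. send_rows: Moves the arm, as the interface text tells. Its arguments: {"type":"object","properties":{"targets":{"type":"array","items":{"type":"array","items":{"type":"array","items":{"type":"number"}}}},"gripper":{"type":"number"},"squeeze":{"type":"number"}},"required":["targets"]}

```bash
mkdir -p pics; python3 - <<'E'
from rig import bot
import cv2,pickle,numpy as np
s=bot.observe();print(s['time_s'],s['tcp_pos'],s['orientation'],bot.tcp_to_grasp)
d={}
for n in('top','side'):
    c=bot.read_camera(n);d[n]=c
    cv2.imwrite(f'pics/{n}0.png',cv2.resize(c['color'][:,:,::-1],(800,600),interpolation=cv2.INTER_CUBIC))
    print(n,c['fx'],c['fy'],c['cx'],c['cy'],c['eye'],c['attitude'],[k for k in c])
pickle.dump(d,open('c0.pkl','wb'))
E
```

```text
0.0 [ 0.14886616 -0.50297952  0.2104216 ] [-3.10755517e+00 -4.50270433e-01  3.96894184e-04] 0.0187
top 395.5471777311599 395.5471777311599 254.0058660511864 187.6040271632791 [ 0.44255379 -0.01814239  0.8354084 ] [ 0.12909786 -0.13302801 -1.59116799] ['color', 'depth', 'fx', 'fy', 'cx', 'cy', 'eye', 'attitude']
side 357.48644387166763 357.48644387166763 252.81978608541618 192.85327868339147 [ 0.24866051 -0.45813565  0.5716327 ] [ 0.78051834 -0.26166512 -0.56953367] ['color', 'depth', 'fx', 'fy', 'cx', 'cy', 'eye', 'attitude']
```

View pics/top0.png

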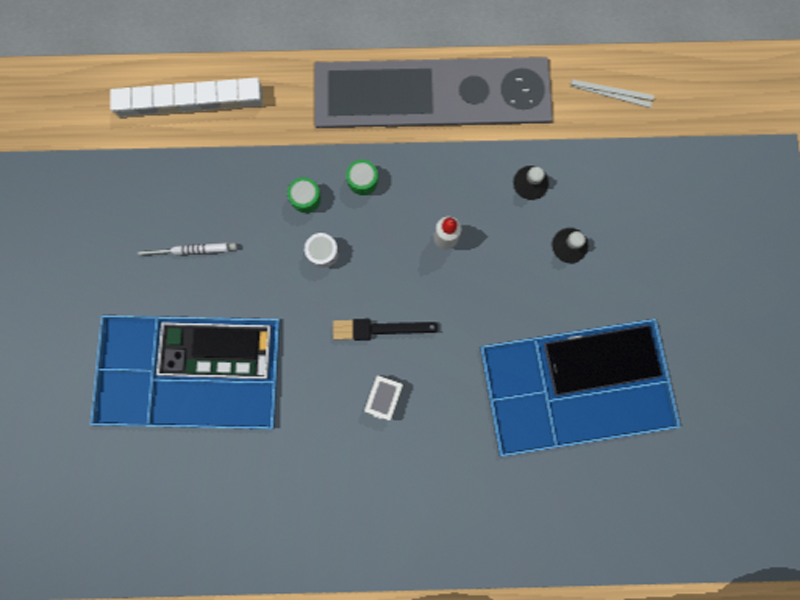

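View pics/side0.png

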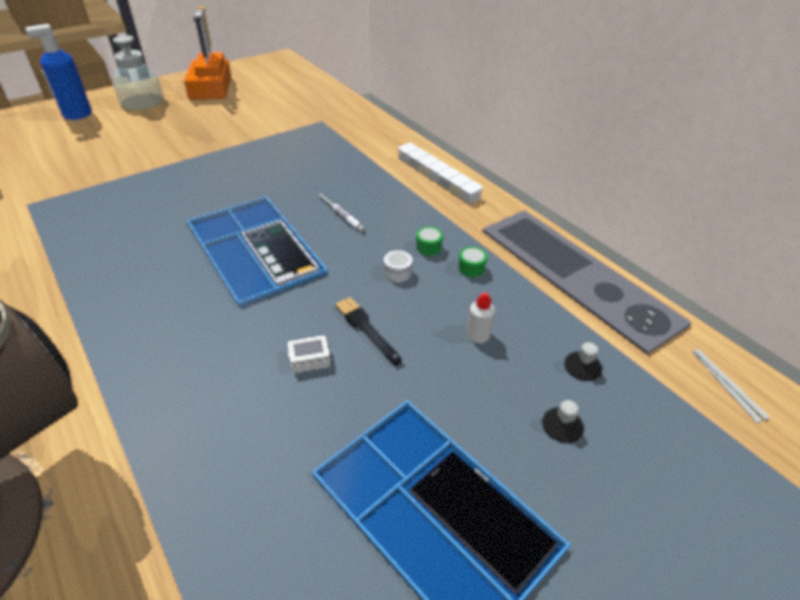

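Top view (800x600): the tray with the opened phone is at left (185,372) and the tray with the closed phone at right (580,388). The driver is at (190,248), tip to the left, and the brush at (386,328), bristles to the left. The screw box is at (384,398) and the dropper at (448,232).
- **Tin candidates:** white/alu (320,249), green (304,193) and green (362,176). The non-green one at (320,249) is meant.
- **Lifter candidates:** (531,182) and (570,245). I'll compute which is nearer the base.

```bash
cat > h.py <<'E'
import numpy as np,cv2
from scipy.spatial.transform import Rotation as R
def ray(c,u,v,z):
    "pixel(s)->world points on plane z (pinhole cameras)"
    u=np.asarray(u,float);v=np.asarray(v,float)
    d=np.stack([(u-c['cx'])/c['fx'],-(v-c['cy'])/c['fy'],-np.ones_like(u)],-1)@R.from_rotvec(c['attitude']).as_matrix().T
    e=np.array(c['eye']); return e+d*((z-e[2])/d[...,2])[...,None]
def cloud(c):
    v,u=np.mgrid[:384,:512];D=c['depth']
    p=np.stack([(u-c['cx'])/c['fx']*D,-(v-c['cy'])/c['fy']*D,-D],-1)@R.from_rotvec(c['attitude']).as_matrix().T
    return p+np.array(c['eye'])
E
python3 - <<'E'
import pickle;from h import *
c=pickle.load(open('c0.pkl','rb'))['top'];P=cloud(c)
hsv=cv2.cvtColor(c['color'],cv2.COLOR_RGB2HSV)
print('mat z',np.median(P[330:350,150:350,2]))
blue=((abs(hsv[...,0].astype(int)-106)<10)&(hsv[...,1]>150)).astype(np.uint8)
for m,z in((cv2.findContours(blue,0,2)[0],.012),):
    for k in m:
        if cv2.contourArea(k)<1500: continue
        w=ray(c,k[:,0,0],k[:,0,1],z)[:,:2]*1000
        r=cv2.minAreaRect(w.astype(np.float32));print('tray',np.round(r[0],1),np.round(r[1],1),r[2])
h=((P[...,2]>.0075)&(c['depth']>0)).astype(np.uint8); h[:98]=0;h[375:]=0
n,L,st,ce=cv2.connectedComponentsWithStats(h)
for i in range(1,n):
    if st[i,4]<40: continue
    p=P[L==i]*1000;r=cv2.minAreaRect(p[:,:2].astype(np.float32))
    zt=np.percentile(p[:,2],95);t=p[p[:,2]>zt-5][:,:2]
    print('px800',(ce[i]*1.5625).round(),st[i,4],'rect',np.round(r[0],1),np.round(r[1],1),round(r[2],1),'ztop',zt.round(1),'topc',t.mean(0).round(1),'topmid',((t.max(0)+t.min(0))/2).round(1),'med',np.median(p[:,:2],0).round(1),'col',c['color'][L==i].mean(0).round())
s=[cv2.resize(c['color'][y-30:y+30,x-40:x+40,::-1],(400,300),interpolation=2) for x,y in((340,116),(365,157),(205,159),(122,159))]
cv2.imwrite('pics/crop1.png',np.vstack([np.hstack(s[:2]),np.hstack(s[2:])]))
E
```

```text
mat z 0.0012285861807141418
tray [ 451.  -257.4] [139.3 233.1] 7.51243257522583
tray [483.5 259.8] [233.2 139.1] 87.32278442382812
px800 [362. 176.] 359 rect [744.1  21.9] [42.3 42.6] 41.8 ztop 31.2 topc [744.   21.7] topmid [744.4  22.2] med [741.6  21.3] col [113. 154. 122.]
px800 [532. 180.] 249 rect [ 734.1 -212.8] [41.3 36.2] 36.5 ztop 40.3 topc [ 735.6 -214.2] topmid [ 735.8 -214.1] med [ 731.5 -210.8] col [80. 82. 81.]
px800 [304. 194.] 361 rect [720.3 101.5] [42.5 42.3] 70.0 ztop 31.5 topc [720.3 101.8] topmid [721.  102.1] med [718.3 100.3] col [114. 154. 123.]
px800 [448. 231.] 283 rect [658.8 -91.2] [33.5 32.3] 36.0 ztop 76.0 topc [658.6 -91.3] topmid [658.  -91.5] med [653.  -89.3] col [142. 112. 110.]
px800 [571. 243.] 263 rect [ 642.9 -259.3] [44.2 36.4] 30.3 ztop 40.3 topc [ 644.1 -262.5] topmid [ 643.9 -262.6] med [ 640.5 -258.7] col [81. 83. 81.]
px800 [321. 249.] 369 rect [641.7  78. ] [42.9 42.5] 65.3 ztop 31.6 topc [641.7  78.5] topmid [642.1  79.1] med [640.3  77.3] col [181. 186. 186.]
px800 [197. 248.] 261 rect [649.7 263.3] [ 12.7 134.7] 3.4 ztop 14.8 topc [65
[... 718 characters left out ...]
9  71.2] 86.9 ztop 12.8 topc [510.6 220.6] topmid [511.5 223.7] med [510.8 218.2] col [77. 82. 80.]
px800 [603. 359.] 2350 rect [ 486.3 -293.8] [ 72.  145.8] 8.3 ztop 13.5 topc [ 485.5 -293.3] topmid [ 485.5 -294.2] med [ 485.4 -292.8] col [14. 15. 18.]
px800 [547. 391.] 54 rect [ 447.8 -216.9] [55.2 18.1] 19.5 ztop 11.7 topc [ 444.8 -216.3] topmid [ 447.1 -219.7] med [ 443.9 -215.4] col [ 69. 122. 168.]
px800 [384. 397.] 463 rect [443.4  -1.5] [35.8 53.2] 68.9 ztop 27.5 topc [442.5  -1.4] topmid [443.2  -1.4] med [443.1  -1.9] col [161. 163. 165.]
px800 [223. 381.] 54 rect [469.6 209.4] [71.6  2.2] 88.6 ztop 11.1 topc [469.5 210.6] topmid [469.6 209.4] med [469.1 210.3] col [ 74. 131. 177.]
```

View pics/crop1.png

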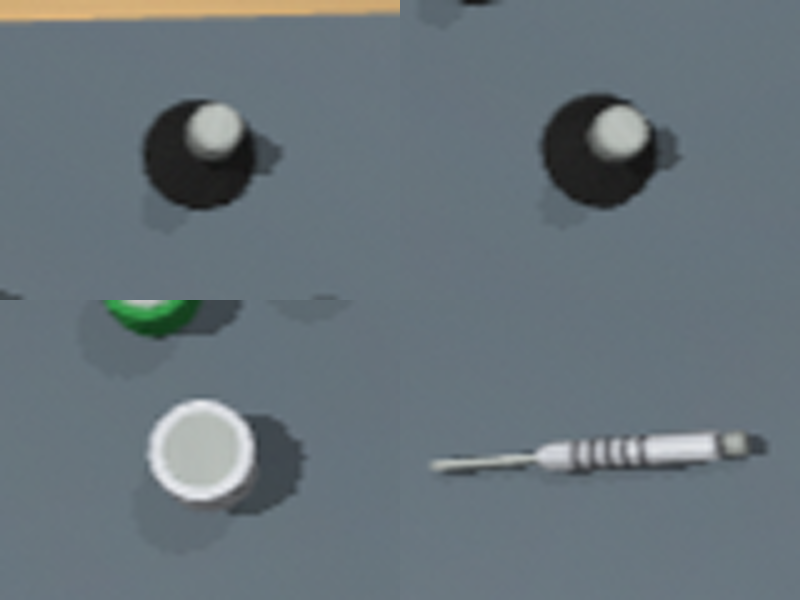

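Nearest lifter is the one at (570,245): r = 0.695 m against 0.766 m for the other, so that is the one to take. The crops show both lifters, the non-green aluminium tin, and the driver with its tip towards +y. I'll take the driver first.

>>> send_rows:
  targets:
    - [[0, 0, 0, 0, 0, -7.7], [0, 0, 0, 0, 0, -7.7], [0, 0, 0, 0, 0, -7.7], [0, 0, 0, 0, 0, -7.7], [0, 0, 0, 0, 0, -7.7]]
  gripper: 0.5

```text
time_s: 0.6
tcp_pos: [0.1489, -0.5031, 0.2107]
orientation: [-2.782, -1.458, -0.0]
contact_force: [0.2, -0.9, -0.2]
grip_width: 0.499
```

>>> send_rows:
  targets:
    - [[0, 0, 0, 0, 0, -7.7], [0, 0, 0, 0, 0, -7.7], [0, 0, 0, 0, 0, -7.7], [0, 0, 0, 0, 0, -7.7], [0, 0, 0, 0, 0, -7.6]]

```text
time_s: 1.1
tcp_pos: [0.1489, -0.5032, 0.2107]
orientation: [-2.148, -2.291, -0.001]
contact_force: [-1.1, 0.8, 0.1]
grip_width: 0.501
```

>>> send_rows:
  targets:
    - [[36, 27, 4, 0, 0, 0], [36, 27, 4, 0, 0, 0], [36, 27, 4, 0, 0, 0], [36, 27, 4, 0, 0, 0], [36, 27, 4, 0, 0, 0]]

```text
time_s: 1.6
tcp_pos: [0.2735, -0.314, 0.1907]
orientation: [-2.155, -2.285, -0.0]
contact_force: [1.3, -0.6, 0.1]
grip_width: 0.498
```

>>> send_rows:
  targets:
    - [[36, 27, 4, 0, 0, 0], [36, 27, 4, 0, 0, 0], [36, 27, 4, 0, 0, 0], [36, 27, 4, 0, 0, 0], [36, 27, 4, 0, 0, 0]]

```text
time_s: 2.1
tcp_pos: [0.3977, -0.1263, 0.1709]
orientation: [2.155, 2.286, -0.0]
contact_force: [1.2, -0.5, -0.3]
grip_width: 0.499
```

>>> send_rows:
  targets:
    - [[36, 27.4, 8, 0, 0, 0], [36, 27.4, 8, 0, 0, 0], [36, 27.4, 8, 0, 0, 0], [36, 27.4, 8, 0, 0, 0], [36, 27.4, 8, 0, 0, 0]]

```text
time_s: 2.6
tcp_pos: [0.5239, 0.0616, 0.1305]
orientation: [-2.154, -2.287, 0.001]
contact_force: [0.7, -0.4, 0.4]
grip_width: 0.5
```

>>> send_rows:
  targets:
    - [[36, 27.4, 8, 0, 0, 0], [36, 27.4, 8, 0, 0, 0], [36, 27.4, 8, 0, 0, 0], [36, 27.4, 8, 0, 0, 0], [36, 27.4, 8, 0, 0, 0]]

```text
time_s: 3.1
tcp_pos: [0.65, 0.2491, 0.0901]
orientation: [-2.154, -2.286, 0.001]
contact_force: [1.3, -1.1, 0.9]
grip_width: 0.501
```

```bash
python3 - <<'E'
from rig import bot
import cv2
s=bot.observe();print(s['tcp_pos'],s['orientation'],s['q'])
c=bot.read_camera('wrist');cv2.imwrite('pics/w1.png',c['color'][:,:,::-1]);print(c['fx'],c['cx'],c['cy'],c['eye'],c['attitude'])
E
```

```text
[0.64999717 0.2491153  0.09014232] [-2.15431981e+00 -2.28610962e+00  1.35066455e-03] [ 3.66014561e-01  4.74083660e-01  1.62779784e-01  1.26041996e+00
 -5.62212302e-05  1.87746930e+00]
297.3186396354542 256.9219776219075 186.49077675076802 [0.6457769  0.32045085 0.25291828] [-0.28776772 -0.00652558  0.05849399]
```

View pics/w1.png

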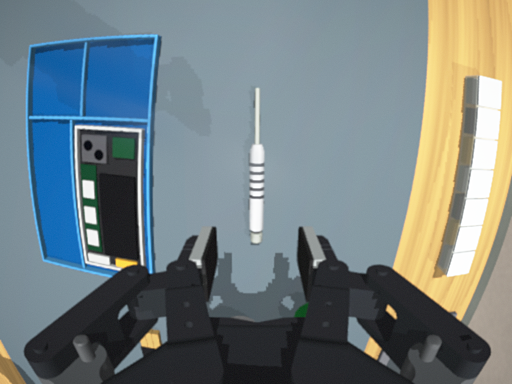

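The wrist view shows the driver (256,165) centred between the jaws, with the tip pointing away from the gripper. I'll descend and grip.

>>> send_rows:
  targets:
    - [[0, 0, 25, 0, 0, 0], [0, 0, 25, 0, 0, 0], [0, 0, 20, 0, 0, 0], [0, 0, 10, 0, 0, 0], [0, 0, 5, 0, 0, 0]]

```text
time_s: 3.65
tcp_pos: [0.6486, 0.247, 0.0048]
orientation: [-2.154, -2.285, 0.003]
contact_force: [-0.2, 0.0, 0.1]
grip_width: 0.499
```

>>> send_rows:
  targets:
    - [[0, 0, 0, 0, 0, 0], [0, 0, 0, 0, 0, 0], [0, 0, 0, 0, 0, 0], [0, 0, 0, 0, 0, 0], [0, 0, 0, 0, 0, 0]]
  gripper: 0
  squeeze: 35

```text
time_s: 4.15
tcp_pos: [0.6498, 0.2476, 0.0069]
orientation: [2.155, 2.286, 0.001]
contact_force: [-0.5, 0.2, 0.9]
grip_width: 0.002
```

>>> send_rows:
  targets:
    - [[0, 0, 0, 0, 0, 0], [0, 0, -5, 0, 0, 0], [0, 0, -10, 0, 0, 0], [0, 0, -20, 0, 0, 0], [0, 0, -25, 0, 0, 0]]

```text
time_s: 4.65
tcp_pos: [0.6489, 0.2473, 0.0667]
orientation: [-2.154, -2.286, 0.002]
contact_force: [0.3, 0.3, -0.4]
grip_width: -0.001
```

```bash
python3 - <<'E'
from rig import bot
import cv2
s=bot.observe();print(s['tcp_pos'],s['grip_width'],s['contact_force'])
c=bot.read_camera('wrist');cv2.imwrite('pics/w2.png',c['color'][:,:,::-1])
E
```

```text
[0.64893479 0.24731893 0.06668549] -0.0005191725063258065 [ 0.31415621  0.2978305  -0.37146467]
```

View pics/w2.png

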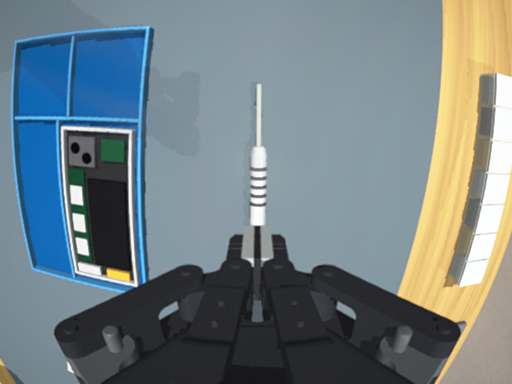

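```bash
cat >> h.py <<'E'
def wcloud(c):
    v,u=np.mgrid[:384,:512];a=(u-c['cx'])/c['fx'];b=(v-c['cy'])/c['fy'];t=np.hypot(a,b)
    k=np.where(t>1e-6,np.tan(np.minimum(t,1.5))/np.maximum(t,1e-6),1);D=c['depth']
    p=np.stack([a*k*D,-b*k*D,-D],-1)@R.from_rotvec(c['attitude']).as_matrix().T
    return p+np.array(c['eye'])
E
python3 - <<'E'
from rig import bot
from h import *
c=bot.read_camera('wrist');W=wcloud(c)*1000
for u,v in((257,90),(258,120),(258,155),(258,180),(258,215),(200,150),(320,150)):print(u,v,W[v,u].round(1))
c=bot.read_camera('top');P=cloud(c)*1000
m=(P[...,1]>170)&(P[...,1]<350)&(P[...,0]>635)&(P[...,0]<665)&(P[...,2]>7)
p=P[m];
for y in range(190,340,10):
    q=p[abs(p[:,1]-y)<5]
    if len(q):print(y,q.mean(0).round(1),q[:,2].max().round(1))
E
```

```text
257 90 [646.6 328.    8.1]
258 120 [648.7 304.8   2.7]
258 155 [650.2 279.   13.9]
258 180 [651.4 259.   12.2]
258 215 [653.1 230.1  12.8]
200 150 [603.6 278.5   1.6]
320 150 [700.  284.3   2.3]
190 [646.3 188.7 520.5] 539.8
200 [644.4 199.6 394.6] 499.9
210 [651.7 211.  350.3] 459.4
220 [646.8 217.4 218.5] 348.5
230 [646.4 230.6 124.6] 195.3
240 [649.  238.6 106.6] 174.2
250 [647.7 249.3  35.9] 146.3
260 [649.8 259.8  12.1] 14.8
270 [648.8 270.   11.7] 18.5
280 [648.6 278.5  11.6] 15.3
290 [646.5 285.    9.2] 9.2
330 [646.7 329.    9.7] 11.5
```

Missed: the jaws shut above the handle's middle and the driver lies unmoved. I'll retry lower with a narrower opening.

>>> send_rows:
  targets:
    - [[0, 0, 0, 0, 0, 0], [0, 0, 0, 0, 0, 0], [0, 0, 25, 0, 0, 0], [0, 0, 20, 0, 0, 0], [0, 0, 15, 0, 0, 0]]
  gripper: 0.3

```text
time_s: 5.3
tcp_pos: [0.6483, 0.2471, 0.0036]
orientation: [-2.154, -2.285, 0.004]
contact_force: [0.5, -0.1, 0.2]
grip_width: 0.299
```

>>> send_rows:
  targets:
    - [[0, 0, 2, 0, 0, 0], [0, 0, 1, 0, 0, 0], [0, 0, 0.5, 0, 0, 0], [0, 0, 0, 0, 0, 0], [0, 0, 0, 0, 0, 0]]

```text
time_s: 5.8
tcp_pos: [0.65, 0.2477, 0.0037]
orientation: [2.154, 2.286, 0.002]
contact_force: [-0.8, -0.4, 0.4]
grip_width: 0.3
```

>>> send_rows:
  targets:
    - [[0, 0, 1, 0, 0, 0], [0, 0, 1, 0, 0, 0], [0, 0, 0, 0, 0, 0], [0, 0, 0, 0, 0, 0], [0, 0, 0, 0, 0, 0]]

```text
time_s: 6.3
tcp_pos: [0.6495, 0.2475, 0.0007]
orientation: [-2.155, -2.286, 0.0]
contact_force: [-0.1, -1.1, -0.5]
grip_width: 0.303
```

>>> send_rows:
  targets:
    - [[0, 0, 0, 0, 0, 0], [0, 0, 0, 0, 0, 0], [0, 0, 0, 0, 0, 0], [0, 0, 0, 0, 0, 0], [0, 0, 0, 0, 0, 0]]
  gripper: 0
  squeeze: 25

```text
time_s: 6.8
tcp_pos: [0.6495, 0.2475, 0.0007]
orientation: [-2.155, -2.286, 0.0]
contact_force: [0.6, -0.4, -0.3]
grip_width: -0.003
```

```bash
python3 - <<'E'
from rig import bot
from h import *
s=bot.observe();print(s['tcp_pos'],s['grip_width'],s['contact_force'])
c=bot.read_camera('wrist');W=wcloud(c)*1000
cv2.imwrite('pics/w3.png',cv2.resize(c['color'][180:300,180:340,::-1],(800,600),interpolation=2))
for v in range(200,290,6):print(v,[W[v,u].round(0).tolist() for u in (244,257,270)])
E
```

```text
[0.64947255 0.24751868 0.0006867 ] -0.0027933919414007695 [ 0.58997862 -0.42003732 -0.2673466 ]
200 [[641.0, 263.0, 2.0], [648.0, 267.0, 14.0], [656.0, 263.0, 2.0]]
206 [[641.0, 259.0, 1.0], [648.0, 264.0, 14.0], [656.0, 260.0, 2.0]]
212 [[641.0, 255.0, 2.0], [648.0, 261.0, 15.0], [656.0, 256.0, 2.0]]
218 [[641.0, 252.0, 2.0], [649.0, 257.0, 13.0], [657.0, 252.0, 2.0]]
224 [[642.0, 248.0, 3.0], [649.0, 253.0, 14.0], [657.0, 249.0, 3.0]]
230 [[642.0, 257.0, 30.0], [649.0, 257.0, 31.0], [655.0, 257.0, 30.0]]
236 [[643.0, 257.0, 38.0], [649.0, 257.0, 37.0], [655.0, 259.0, 39.0]]
242 [[643.0, 257.0, 44.0], [649.0, 258.0, 45.0], [654.0, 258.0, 44.0]]
248 [[643.0, 257.0, 49.0], [649.0, 257.0, 50.0], [654.0, 258.0, 49.0]]
254 [[643.0, 257.0, 55.0], [649.0, 257.0, 54.0], [654.0, 257.0, 54.0]]
260 [[644.0, 259.0, 63.0], [649.0, 257.0, 58.0], [654.0, 259.0, 62.0]]
266 [[644.0, 258.0, 66.0], [649.0, 253.0, 58.0], [654.0, 259.0, 67.0]]
272 [[644.0, 258.0, 70.0], [649.0, 251.0, 59.0], [653.0, 260.0, 72.0]]
278 [[644.0, 259.0, 75.0], [649.0, 248.0, 58.0], [653.0, 259.0, 75.0]]
284 [[644.0, 259.0, 79.0], [649.0, 244.0, 58.0], [653.0, 259.0, 78.0]]
```

View pics/w3.png

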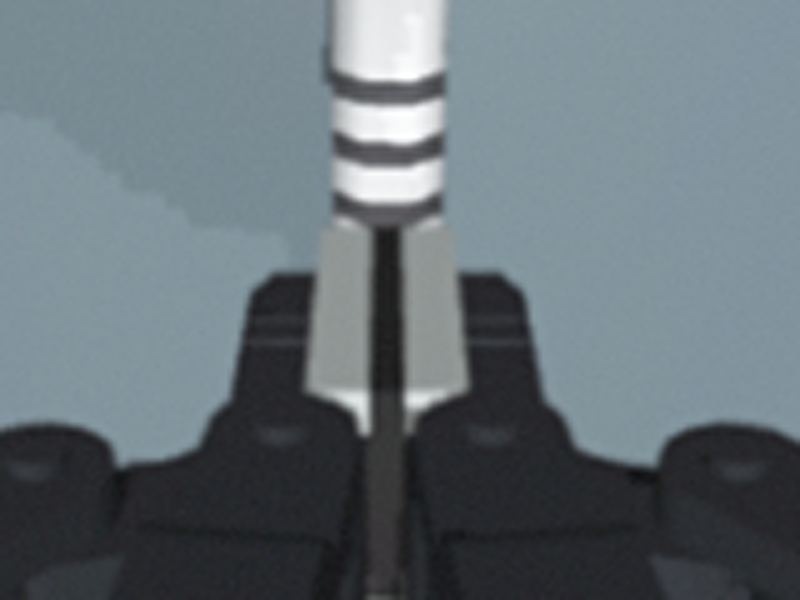

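The wrist depth puts the fingertips about 27 mm above the reported TCP height: pad ends at z≈28 mm with TCP z≈1 mm. So the jaws really do close over the driver. I'll open, descend further and watch the force.

>>> send_rows:
  targets:
    - [[0, 0, 0, 0, 0, 0], [0, 0, 0, 0, 0, 0], [0, 0, 5, 0, 0, 0], [0, 0, 5, 0, 0, 0], [0, 0, 4, 0, 0, 0]]
  gripper: 0.3

```text
time_s: 7.35
tcp_pos: [0.6492, 0.2474, -0.0141]
orientation: [-2.155, -2.286, 0.001]
contact_force: [0.8, 0.1, -0.2]
grip_width: 0.299
```

```bash
python3 - <<'E'
from rig import bot
from h import *
s=bot.observe();print(s['tcp_pos'],s['grip_width'],s['contact_force'])
c=bot.read_camera('wrist');W=wcloud(c)*1000
p=W[215:300,200:315].reshape(-1,3)
m=(abs(p[:,1]-257)<6)&(p[:,2]<80)
for x in range(625,675,3):
    q=p[m&(abs(p[:,0]-x)<1.5)&(p[:,2]>5)]
    if len(q):print(x,len(q),q[:,2].min().round(1))
E
```

```text
[ 0.64917589  0.24738052 -0.01414267] 0.2990121989237339 [ 0.82793149  0.0946042  -0.17391341]
625 156 12.9
628 280 10.7
631 527 10.6
634 570 10.5
637 148 5.9
643 75 9.5
646 129 11.9
649 133 13.0
652 126 10.9
655 48 10.0
661 280 5.8
664 499 10.6
667 387 10.6
670 194 12.5
673 137 12.7
```

>>> send_rows:
  targets:
    - [[0, 0, 2, 0, 0, 0], [0, 0, 2, 0, 0, 0], [0, 0, 1, 0, 0, 0], [0, 0, 0, 0, 0, 0], [0, 0, 0, 0, 0, 0]]

```text
time_s: 7.9
tcp_pos: [0.6496, 0.2475, -0.0181]
orientation: [2.155, 2.286, 0.0]
contact_force: [-0.1, -1.0, 0.5]
grip_width: 0.301
```

>>> send_rows:
  targets:
    - [[0, 0, 0, 0, 0, 0], [0, 0, 0, 0, 0, 0], [0, 0, 0, 0, 0, 0], [0, 0, 0, 0, 0, 0], [0, 0, 0, 0, 0, 0]]
  gripper: 0
  squeeze: 30

```text
time_s: 8.4
tcp_pos: [0.6499, 0.2477, -0.0176]
orientation: [2.154, 2.286, 0.002]
contact_force: [-0.8, 0.7, 5.2]
grip_width: 0.127
```

Gripped (opening 0.127). The mat contact implies the real fingertips sit about 20 mm above the reported TCP, so I'll allow for that from here on. Next I lift, turn and carry it to the closed phone's long compartment.

>>> send_rows:
  targets:
    - [[0, 0, -5, 0, 0, 0], [0, 0, -15, 0, 0, 0], [0, 0, -20, 0, 0, -1.4], [0, 0, -20, 0, 0, -1.4], [0, 0, -20, 0, 0, -1.4]]

```text
time_s: 8.9
tcp_pos: [0.6495, 0.2475, 0.0633]
orientation: [2.068, 2.364, 0.0]
contact_force: [0.4, -0.0, -1.8]
grip_width: 0.124
```

>>> send_rows:
  targets:
    - [[-20, -12, 0, 0, 0, 0], [-37, -21.2, 0, 0, 0, 0], [-37, -21.2, 0, 0, 0, 0], [-37, -21.2, 0, 0, 0, 0], [-37, -21.2, 0, 0, 0, 0]]

```text
time_s: 9.4
tcp_pos: [0.5751, 0.0669, 0.0626]
orientation: [2.069, 2.363, 0.001]
contact_force: [-0.6, -1.2, -0.9]
grip_width: 0.125
```

>>> send_rows:
  targets:
    - [[-37, -21.2, 0, 0, 0, 0], [-37, -21.2, 0, 0, 0, 0], [-37, -21.2, 0, 0, 0, 0], [-37, -21.2, 0, 0, 0, 0], [-37, -21.2, 0, 0, 0, 0]]

```text
time_s: 9.9
tcp_pos: [0.4945, -0.1307, 0.0628]
orientation: [2.069, 2.363, 0.001]
contact_force: [0.9, -0.7, -0.4]
grip_width: 0.125
```

>>> send_rows:
  targets:
    - [[-37, -21.2, 0, 0, 0, 0], [-37, -21.2, 0, 0, 0, 0], [-37, -21.2, 0, 0, 0, 0], [-37, -21.2, 0, 0, 0, 0], [-28, -17.4, 0, 0, 0, 0]]

```text
time_s: 10.4
tcp_pos: [0.4162, -0.3194, 0.0628]
orientation: [2.07, 2.361, -0.0]
contact_force: [-0.1, 0.1, -0.8]
grip_width: 0.126
```

```bash
python3 - <<'E'
from rig import bot
from h import *
s=bot.observe();print(s['tcp_pos'],s['orientation'],s['grip_width'],s['q'][5])
c=bot.read_camera('wrist');cv2.imwrite('pics/w4.png',c['color'][:,:,::-1])
E
```

```text
[ 0.41618634 -0.31942522  0.06280452] [ 2.07009878e+00  2.36128337e+00 -3.81446651e-04] 0.1260676396409215 0.7851546274559354
```

View pics/w4.png

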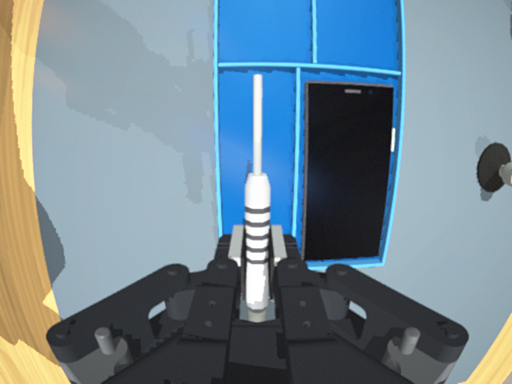

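The driver is held straight over the long compartment (tip at (257,75), compartment between columns 220 and 297). I'll lower and release it.

>>> send_rows:
  targets:
    - [[2, 0, 20, 0, 0, 0], [0, 0, 25, 0, 0, 0], [0, 0, 20, 0, 0, 0], [0, 0, 8, 0, 0, 0], [0, 0, 4, 0, 0, 0]]

```text
time_s: 10.95
tcp_pos: [0.4167, -0.3149, -0.0154]
orientation: [-2.069, -2.363, 0.0]
contact_force: [-0.4, -0.2, -0.4]
grip_width: 0.128
```

>>> send_rows:
  targets:
    - [[0, 0, 0, 0, 0, 0], [0, 0, 0, 0, 0, 0], [0, 0, 0, 0, 0, 0], [0, 0, 0, 0, 0, 0], [0, 0, 0, 0, 0, 0]]

```text
time_s: 11.45
tcp_pos: [0.417, -0.3153, -0.0149]
orientation: [2.069, 2.363, 0.0]
contact_force: [-0.9, -0.2, -1.6]
grip_width: 0.127
```

>>> send_rows:
  targets:
    - [[0, 0, 0, 0, 0, 0], [0, 0, 0, 0, 0, 0], [0, 0, 0, 0, 0, 0], [0, 0, -10, 0, 0, 0], [0, 0, -20, 0, 0, 0]]
  gripper: 0.26

```text
time_s: 11.95
tcp_pos: [0.4157, -0.3144, 0.0142]
orientation: [-2.068, -2.361, 0.0]
contact_force: [0.6, 0.3, 0.3]
grip_width: 0.262
```

Next is the lifter at (644,-262): I approach above it with the jaws half open.

>>> send_rows:
  targets:
    - [[0, 0, -40, 0, 0, 0], [0, 0, -40, 0, 0, 0], [4, 44, 0, 0, 0, 0], [4, 47, 0, 0, 0, 0], [4, 47, 0, 0, 0, 0]]

```text
time_s: 12.45
tcp_pos: [0.5537, -0.2851, 0.0965]
orientation: [2.069, 2.361, 0.001]
contact_force: [0.5, -1.3, 0.7]
grip_width: 0.261
```

>>> send_rows:
  targets:
    - [[4, 47, 0, 0, 0, 0], [4, 47, 0, 0, 0, 0], [0, 0, 0, 0, 0, 0], [0, 0, 0, 0, 0, 0], [0, 0, 0, 0, 0, 0]]
  gripper: 0.5

```text
time_s: 12.95
tcp_pos: [0.6433, -0.2649, 0.095]
orientation: [-2.07, -2.363, 0.001]
contact_force: [-0.3, -0.2, -0.5]
grip_width: 0.503
```

```bash
python3 - <<'E'
from rig import bot
from h import *
s=bot.observe();print(s['tcp_pos'],s['orientation'],s['grip_width'],s['q'][5])
c=bot.read_camera('wrist');cv2.imwrite('pics/w5.png',c['color'][:,:,::-1]);W=wcloud(c)*1000
m=(np.hypot(W[...,0]-644,W[...,1]+262)<20)&(W[...,2]>33)&(W[...,2]<48);p=W[m];print(m.sum(),p.mean(0),(p.max(0)+p.min(0))/2, np.median(W[40:60,100:150,2]))
c=bot.read_camera('top');P=cloud(c)*1000
hsv=cv2.cvtColor(c['color'],cv2.COLOR_RGB2HSV)
m=(P[...,2]>8)&(P[...,2]<22)&(hsv[...,1]<90)&(P[...,1]<-180)&(P[...,1]>-390)&(P[...,0]>370)&(P[...,0]<450)
p=P[m];print('driver',len(p),cv2.minAreaRect(p[:,:2].astype(np.float32)))
E
```

```text
[ 0.6432729  -0.2648525   0.09504071] [-2.06969141e+00 -2.36301275e+00  5.90623196e-04] 0.5032333365489954 1.0481817301911314
611 [ 642.63573406 -262.88171686   39.41006777] [ 642.89539315 -263.62174552   37.47748435] 3.2764357329469473
driver 330 ((426.9884948730469, -288.93585205078125), (125.22159576416016, 42.49745178222656), 88.65169525146484)
```

View pics/w5.png

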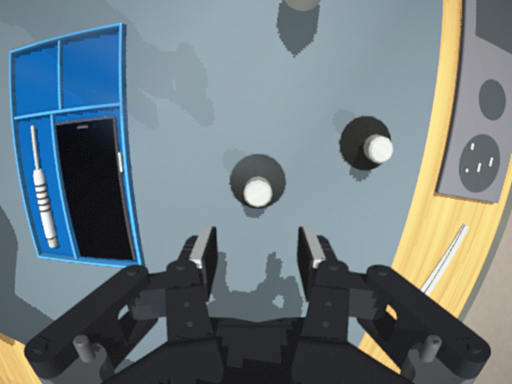

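The driver lies in its long compartment (40,185). The nearer lifter (257,180) is centred between the jaws. I'll descend and grip its knob.

>>> send_rows:
  targets:
    - [[1.5, 0, 25, 0, 0, 0], [0, 0, 30, 0, 0, 0], [0, 0, 22, 0, 0, 0], [0, 0, 10, 0, 0, 0], [0, 0, 5, 0, 0, 0]]

```text
time_s: 13.55
tcp_pos: [0.6428, -0.2635, 0.0025]
orientation: [-2.07, -2.362, 0.0]
contact_force: [-0.1, -0.6, 0.6]
grip_width: 0.501
```

>>> send_rows:
  targets:
    - [[0, 0, 0, 0, 0, 0], [0, 0, 0, 0, 0, 0], [0, 0, 0, 0, 0, 0], [0, 0, 0, 0, 0, 0], [0, 0, 0, 0, 0, 0]]
  gripper: 0

```text
time_s: 14.05
tcp_pos: [0.6446, -0.2636, 0.004]
orientation: [2.068, 2.362, 0.001]
contact_force: [-0.5, 0.2, 5.6]
grip_width: 0.238
```

>>> send_rows:
  targets:
    - [[0, 0, -5, 0, 0, 0], [0, 0, -15, 0, 0, 0], [0, 0, -20, 0, 0, 0], [0, 0, -20, 0, 0, 0], [10, -14, 0, 0, 0, 0]]

```text
time_s: 14.55
tcp_pos: [0.6317, -0.2564, 0.0669]
orientation: [2.066, 2.359, 0.004]
contact_force: [0.2, -0.6, 0.0]
grip_width: 0.24
```

>>> send_rows:
  targets:
    - [[20, -28, 0, 0, 0, 0], [20, -28, 0, 0, 0, 0], [20, -28, 0, 0, 0, 0], [20, -28, 0, 0, 0, 0], [20, -28, 0, 0, 0, 0]]

```text
time_s: 15.05
tcp_pos: [0.4757, -0.1739, 0.0636]
orientation: [2.069, 2.363, 0.001]
contact_force: [0.8, -0.1, -0.4]
grip_width: 0.237
```

```bash
python3 - <<'E'
from rig import bot
from h import *
s=bot.observe();print(s['tcp_pos'],s['orientation'],s['grip_width'],s['q'][5])
c=bot.read_camera('wrist');cv2.imwrite('pics/w6.png',c['color'][:,:,::-1])
E
```

```text
[ 0.47568542 -0.1739107   0.06363962] [2.06900572e+00 2.36305598e+00 5.58414822e-04] 0.23733656898352884 1.0877581592112584
```

View pics/w6.png

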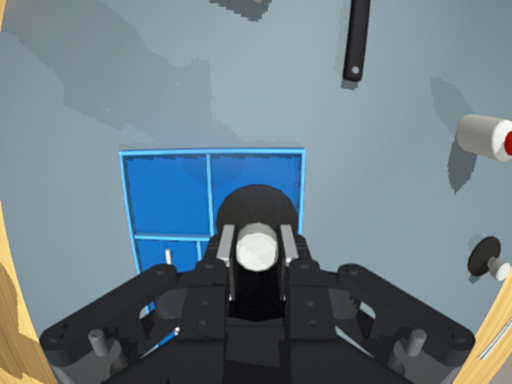

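The lifter is held upright over the far small square. I'll lower and release it.

>>> send_rows:
  targets:
    - [[0, 0, 20, 0, 0, 0], [0, 0, 20, 0, 0, 0], [0, 0, 12, 0, 0, 0], [0, 0, 4, 0, 0, 0], [0, 0, 2, 0, 0, 0]]

```text
time_s: 15.6
tcp_pos: [0.4762, -0.1743, 0.0058]
orientation: [-2.069, -2.363, 0.001]
contact_force: [-10.2, 2.9, 22.2]
grip_width: 0.237
```

>>> send_rows:
  targets:
    - [[0, 0, 0, 0, 0, 0], [0, 0, 0, 0, 0, 0], [0, 0, 0, 0, 0, 0], [0, 0, 0, 0, 0, 0], [0, 0, 0, 0, 0, 0]]

```text
time_s: 16.1
tcp_pos: [0.4772, -0.1747, 0.0059]
orientation: [2.069, 2.363, 0.001]
contact_force: [-2.3, 1.9, 6.8]
grip_width: 0.241
```

>>> send_rows:
  targets:
    - [[0, 0, 0, 0, 0, 0], [0, 0, 0, 0, 0, 0], [0, 0, 0, 0, 0, 0], [0, 0, -10, 0, 0, 0], [0, 0, -20, 0, 0, 0]]
  gripper: 0.4

```text
time_s: 16.6
tcp_pos: [0.4756, -0.1741, 0.0341]
orientation: [-2.068, -2.361, 0.002]
contact_force: [1.0, 0.2, -0.5]
grip_width: 0.403
```

Now the screw box: rise, translate, then turn.

>>> send_rows:
  targets:
    - [[0, 0, -35, 0, 0, 0], [0, 0, -30, 0, 0, 0], [35, -2, 0, 0, 0, 0], [35, -2, 0, 0, 0, 0], [35, -2, 0, 0, 0, 0]]
  gripper: 0.7

```text
time_s: 17.1
tcp_pos: [0.4569, -0.0704, 0.1008]
orientation: [2.07, 2.362, 0.001]
contact_force: [0.8, 0.6, -0.3]
grip_width: 0.703
```

>>> send_rows:
  targets:
    - [[35, -2, 0, 0, 0, 0], [35, -1, 0, 0, 0, 0], [0, 0, 0, 0, 0, -7.7], [0, 0, 0, 0, 0, -7.7], [0, 0, 0, 0, 0, -7.7]]

```text
time_s: 17.6
tcp_pos: [0.4448, -0.0017, 0.1005]
orientation: [1.545, 2.735, 0.001]
contact_force: [-0.2, 0.5, -0.7]
grip_width: 0.701
```

>>> send_rows:
  targets:
    - [[0, 0, 0, 0, 0, -7.7], [0, 0, 0, 0, 0, -7.7], [0, 0, 0, 0, 0, -7.7], [0, 0, 0, 0, 0, -7.7], [0, 0, 0, 0, 0, -7.6]]

```text
time_s: 18.1
tcp_pos: [0.4449, -0.0022, 0.1005]
orientation: [0.561, 3.09, 0.0]
contact_force: [0.5, 0.3, 1.0]
grip_width: 0.702
```

```bash
python3 - <<'E'
from rig import bot
from h import *
s=bot.observe();print(s['tcp_pos'],s['orientation'],s['grip_width'],s['q'][5])
c=bot.read_camera('wrist');W=wcloud(c)*1000;im=c['color'][:,:,::-1]
m=(np.hypot(W[...,0]-443,W[...,1]+1)<40)&(W[...,2]>20)&(W[...,2]<33);p=W[m];r=cv2.minAreaRect(p[:,:2].astype(np.float32));print('box',m.sum(),r,np.median(p[:,2]))
c=bot.read_camera('top')
P=cloud(c)*1000;m=(P[...,2]>32)&(P[...,2]<50)&(P[...,1]<-130)&(P[...,1]>-230)&(P[...,0]<540)&(P[...,0]>400);p=P[m];print('lifter knob',m.sum(),p.mean(0))
im2=cv2.resize(c['color'][190:300,300:450,::-1],(524,384),interpolation=2)
cv2.imwrite('pics/w7.png',cv2.resize(np.hstack([im,im2])[:, :],(800,297)))
E
```

```text
[ 0.44485691 -0.00223947  0.10045327] [5.61486874e-01 3.09034449e+00 1.79659546e-04] 0.7020441354701271 0.35442680221756306
box 2539 ((440.2076721191406, -2.0299720764160156), (36.105587005615234, 51.48630905151367), 68.8984375) 26.037485531026167
lifter knob 96 [ 478.00686749 -173.44406871   40.25384708]
```

View pics/w7.png

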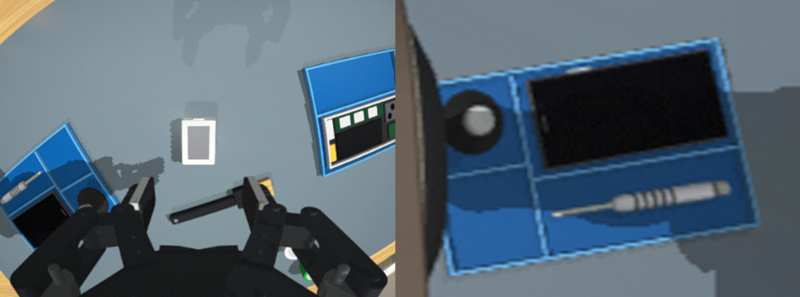

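Right panel: the lifter stands in its square (480,118) and the driver lies flat in the long compartment. The wrist view has the box at (198,142) between the jaws. I'll descend on it.

>>> send_rows:
  targets:
    - [[3, -0.6, 30, 0, 0, 0], [0, 0, 35, 0, 0, 0], [0, 0, 30, 0, 0, 0], [0, 0, 12, 0, 0, 0], [0, 0, 5, 0, 0, 0]]

```text
time_s: 18.7
tcp_pos: [0.441, -0.0017, -0.013]
orientation: [-0.573, -3.087, 0.0]
contact_force: [0.6, -0.6, 0.5]
grip_width: 0.705
```

>>> send_rows:
  targets:
    - [[0, 0, 0, 0, 0, 0], [0, 0, 0, 0, 0, 0], [0, 0, 0, 0, 0, 0], [0, 0, 0, 0, 0, 0], [0, 0, 0, 0, 0, 0]]
  gripper: 0

```text
time_s: 19.2
tcp_pos: [0.4429, -0.0017, -0.011]
orientation: [0.57, 3.087, 0.001]
contact_force: [0.3, 0.5, 5.7]
grip_width: 0.418
```

>>> send_rows:
  targets:
    - [[0, 0, -5, 0, 0, 0], [0, 0, -15, 0, 0, 0], [0, 0, -20, 0, 0, 0], [0, 0, -25, 0, 0, 0], [-4, -23, 0, 0, 0, 0]]

```text
time_s: 19.7
tcp_pos: [0.4397, -0.0237, 0.0561]
orientation: [0.565, 3.085, 0.002]
contact_force: [1.1, -0.6, -0.9]
grip_width: 0.415
```

>>> send_rows:
  targets:
    - [[-6, -35, 0, 0, 0, 0], [-6, -35, 0, 0, 0, 0], [-6, -35, 0, 0, 0, 0], [-6, -35, 0, 0, 0, 0], [-3, -20, 0, 0, 0, 0]]

```text
time_s: 20.2
tcp_pos: [0.4047, -0.1858, 0.0531]
orientation: [0.573, 3.089, -0.001]
contact_force: [-0.1, 0.8, -0.8]
grip_width: 0.413
```

>>> send_rows:
  targets:
    - [[0, 0, 0, 0, 0, -7.1], [0, 0, 0, 0, 0, -7.1], [0, 0, 0, 0, 0, -7.1], [0, 0, 0, 0, 0, -7.2], [0, 0, 0, 0, 0, 0]]

```text
time_s: 20.7
tcp_pos: [0.4051, -0.1837, 0.0529]
orientation: [0.208, -3.135, -0.0]
contact_force: [-0.2, 0.6, -0.1]
grip_width: 0.409
```

```bash
python3 - <<'E'
from rig import bot
from h import *
s=bot.observe();print(s['tcp_pos'],s['orientation'],s['grip_width'],s['q'][5])
c=bot.read_camera('wrist');cv2.imwrite('pics/w8.png',c['color'][:,:,::-1])
E
```

```text
[ 0.40514912 -0.18371273  0.05288911] [ 2.08078617e-01 -3.13457785e+00 -1.00483781e-04] 0.40850189523674213 -0.5582848763651416
```

View pics/w8.png

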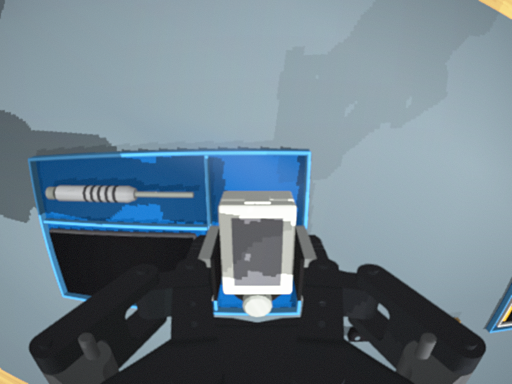

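The box is held square over the near small square with the lifter behind it at (257,305). I'll lower and release it.

>>> send_rows:
  targets:
    - [[0, 0, 20, 0, 0, 0], [0, 0, 20, 0, 0, 0], [0, 0, 14, 0, 0, 0], [0, 0, 5, 0, 0, 0], [0, 0, 2.5, 0, 0, 0]]

```text
time_s: 21.25
tcp_pos: [0.405, -0.1836, -0.009]
orientation: [0.205, -3.134, -0.001]
contact_force: [-6.8, 2.6, 19.4]
grip_width: 0.411
```

>>> send_rows:
  targets:
    - [[0, 0, 0, 0, 0, 0], [0, 0, 0, 0, 0, 0], [0, 0, 0, 0, 0, 0], [0, 0, 0, 0, 0, 0], [0, 0, 0, 0, 0, 0]]

```text
time_s: 21.75
tcp_pos: [0.4055, -0.1838, -0.0086]
orientation: [-0.208, 3.134, -0.0]
contact_force: [0.4, 0.2, -0.2]
grip_width: 0.417
```

>>> send_rows:
  targets:
    - [[0, 0, 0, 0, 0, 0], [0, 0, 0, 0, 0, 0], [0, 0, 0, 0, 0, 0], [0, 0, -10, 0, 0, 0], [0, 0, -20, 0, 0, 0]]
  gripper: 0.52

```text
time_s: 22.25
tcp_pos: [0.4042, -0.1832, 0.0208]
orientation: [0.208, -3.132, -0.002]
contact_force: [-0.0, -0.6, 0.2]
grip_width: 0.521
```

Now the brush.

>>> send_rows:
  targets:
    - [[0, 0, -35, 0, 0, 0], [0, 0, -35, 0, 0, 0], [-30, 32, 0, 0, 0, 0], [-30, 32, 0, 0, 0, 0], [-30, 32, 0, 0, 0, 0]]
  gripper: 0.4

```text
time_s: 22.75
tcp_pos: [0.483, -0.0758, 0.0927]
orientation: [-0.206, 3.133, -0.001]
contact_force: [0.1, 0.2, -1.0]
grip_width: 0.397
```

>>> send_rows:
  targets:
    - [[-30, 32, 0, 0, 0, 0], [-31, 31, 0, 0, 0, 0], [0, 0, 0, 0, 0, -8.1], [0, 0, 0, 0, 0, -8.1], [0, 0, 0, 0, 0, -8.1]]

```text
time_s: 23.25
tcp_pos: [0.5342, -0.0056, 0.0918]
orientation: [-0.874, 3.018, -0.0]
contact_force: [0.1, -0.3, -0.1]
grip_width: 0.402
```

>>> send_rows:
  targets:
    - [[0, 0, 0, 0, 0, -8.1], [0, 0, 0, 0, 0, -8.1], [0, 0, 0, 0, 0, -8.1], [0, 0, 0, 0, 0, -8.1], [0, 0, 0, 0, 0, -8.1]]

```text
time_s: 23.75
tcp_pos: [0.5341, -0.0061, 0.092]
orientation: [-1.862, 2.53, -0.0]
contact_force: [0.7, -0.0, -0.0]
grip_width: 0.401
```

>>> send_rows:
  targets:
    - [[0, 0, 0, 0, 0, -8.1], [0, 0, 0, 0, 0, -8.3], [0, 0, 0, 0, 0, 0], [0, 0, 0, 0, 0, 0], [0, 0, 0, 0, 0, 0]]

```text
time_s: 24.25
tcp_pos: [0.534, -0.0062, 0.0915]
orientation: [-2.195, 2.247, -0.0]
contact_force: [-0.6, -0.0, 0.2]
grip_width: 0.398
```

```bash
python3 - <<'E'
from rig import bot
from h import *
s=bot.observe();print(s['tcp_pos'],s['orientation'],s['grip_width'],s['q'][5])
c=bot.read_camera('wrist');im=c['color'][:,:,::-1];W=wcloud(c)*1000
m=(abs(W[...,0]-533)<25)&(abs(W[...,1]+6)<85)&(W[...,2]>8)&(W[...,2]<20);p=W[m];print('brush',m.sum(),cv2.minAreaRect(p[:,:2].astype(np.float32)))
for y in range(-75,70,10):
    q=p[abs(p[:,1]-y)<5]
    if len(q)>5:print(y,q[:,0].min().round(1),q[:,0].max().round(1))
c=bot.read_camera('top');im2=cv2.resize(c['color'][190:300,300:450,::-1],(524,384),interpolation=2)
cv2.imwrite('pics/w9.png',cv2.resize(np.hstack([im,im2]),(800,297)))
E
```

```text
[ 0.53401249 -0.00615244  0.09145265] [-2.19512517e+00  2.24725928e+00 -1.50667721e-04] 0.398444449486128 -1.5588636140314118
brush 3184 ((532.7434692382812, -6.0276336669921875), (139.74240112304688, 27.448169708251953), 89.29920196533203)
-75 526.4 539.5
-65 526.5 539.6
-55 526.8 539.2
-45 526.2 540.3
-35 526.3 539.8
-25 526.5 540.1
-15 526.7 540.2
-5 526.9 539.8
5 526.1 540.1
15 519.3 546.6
25 519.4 546.8
35 519.5 546.2
45 520.3 544.3
55 520.4 544.6
65 520.3 544.7
```

View pics/w9.png

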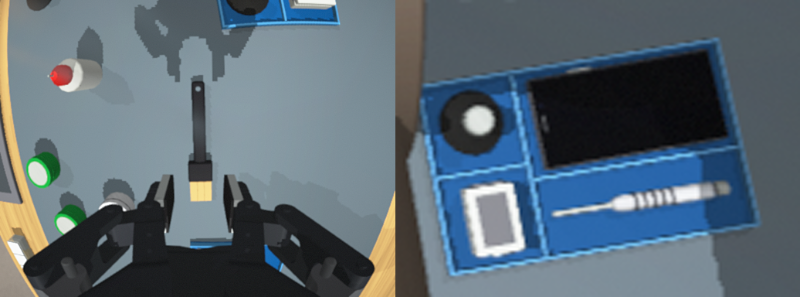

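The right panel shows the opening kit complete: lifter, box and driver in their compartments. The wrist view has the brush handle at (200,130) centred in line with the jaws. I'll pick up the brush.

>>> send_rows:
  targets:
    - [[0, 1, 30, 0, 0, 0], [0, 0, 35, 0, 0, 0], [0, 0, 28, 0, 0, 0], [0, 0, 10, 0, 0, 0], [0, 0, 5, 0, 0, 0]]

```text
time_s: 24.85
tcp_pos: [0.5323, -0.0061, -0.0176]
orientation: [2.196, -2.244, -0.002]
contact_force: [0.2, 0.9, 0.8]
grip_width: 0.4
```

>>> send_rows:
  targets:
    - [[0, 0, 0, 0, 0, 0], [0, 0, 0, 0, 0, 0], [0, 0, 0, 0, 0, 0], [0, 0, 0, 0, 0, 0], [0, 0, 0, 0, 0, 0]]
  gripper: 0

```text
time_s: 25.35
tcp_pos: [0.5338, -0.0062, -0.0157]
orientation: [-2.197, 2.244, -0.002]
contact_force: [0.1, 0.5, 4.5]
grip_width: 0.15
```

>>> send_rows:
  targets:
    - [[0, 0, -5, 0, 0, 0], [0, 0, -15, 0, 0, 0], [0, 0, -25, 0, 0, 0], [0, 0, -25, 0, 0, 1.5], [-10, 5, 0, 0, 0, 0]]

```text
time_s: 25.85
tcp_pos: [0.531, 0.0036, 0.0568]
orientation: [-2.163, 2.272, -0.007]
contact_force: [0.7, 0.5, -0.6]
grip_width: 0.149
```

>>> send_rows:
  targets:
    - [[-36, 16.5, 0, 0, 0, 0], [-36, 16.5, 0, 0, 0, 0], [-36, 16.5, 0, 0, 0, 0], [-36, 16.5, 0, 0, 0, 0], [-36, 16.5, 0, 0, 0, 0]]

```text
time_s: 26.35
tcp_pos: [0.4531, 0.1891, 0.0527]
orientation: [2.168, -2.273, -0.001]
contact_force: [1.3, -0.2, -0.2]
grip_width: 0.153
```

>>> send_rows:
  targets:
    - [[-36, 16.5, 0, 0, 0, 0], [0, 0, 0, 0, 0, 0], [0, 0, 0, 0, 0, 0], [0, 0, 0, 0, 0, 0], [0, 0, 0, 0, 0, 0]]

```text
time_s: 26.85
tcp_pos: [0.44, 0.2236, 0.053]
orientation: [2.166, -2.275, 0.0]
contact_force: [-0.0, -0.0, 0.2]
grip_width: 0.153
```

```bash
python3 - <<'E'
from rig import bot
from h import *
s=bot.observe();print(s['tcp_pos'],s['orientation'],s['grip_width'],s['q'][5])
c=bot.read_camera('wrist');cv2.imwrite('pics/w10.png',c['color'][:,:,::-1])
E
```

```text
[0.44000382 0.22357913 0.05299324] [ 2.16632553e+00 -2.27465931e+00  5.66387399e-05] 0.15264629757927095 -1.0517904874678479
```

View pics/w10.png

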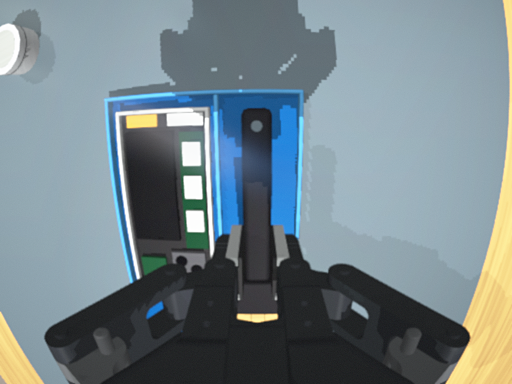

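The brush is held over the long compartment (columns 220–300) and parallel to it. I'll lower and release it.

>>> send_rows:
  targets:
    - [[-1.5, 0, 20, 0, 0, 0], [0, 0, 22, 0, 0, 0], [0, 0, 16, 0, 0, 0], [0, 0, 6, 0, 0, 0], [0, 0, 3, 0, 0, 0]]

```text
time_s: 27.4
tcp_pos: [0.4395, 0.225, -0.0138]
orientation: [2.166, -2.274, -0.0]
contact_force: [-8.6, -5.6, 24.3]
grip_width: 0.152
```

>>> send_rows:
  targets:
    - [[0, 0, 0, 0, 0, 0], [0, 0, 0, 0, 0, 0], [0, 0, 0, 0, 0, 0], [0, 0, 0, 0, 0, 0], [0, 0, 0, 0, 0, 0]]

```text
time_s: 27.9
tcp_pos: [0.44, 0.2261, -0.0136]
orientation: [-2.168, 2.273, -0.0]
contact_force: [-0.3, -0.3, -0.1]
grip_width: 0.15
```

>>> send_rows:
  targets:
    - [[0, 0, 0, 0, 0, 0], [0, 0, 0, 0, 0, 0], [0, 0, 0, 0, 0, 0], [0, 0, -10, 0, 0, 0], [0, 0, -20, 0, 0, 0]]
  gripper: 0.28

```text
time_s: 28.4
tcp_pos: [0.4387, 0.2254, 0.0157]
orientation: [2.166, -2.271, -0.001]
contact_force: [0.2, 0.0, -0.7]
grip_width: 0.283
```

Last item, the plain aluminium tin at (642,78).

>>> send_rows:
  targets:
    - [[0, 0, -40, 0, 0, 0], [0, 0, -40, 0, 0, 0], [17, -26.3, 0, 0, 0, 0], [24, -37, 0, 0, 0, 0], [24, -37, 0, 0, 0, 0]]
  gripper: 0.7

```text
time_s: 28.9
tcp_pos: [0.5383, 0.156, 0.0979]
orientation: [-2.169, 2.27, -0.002]
contact_force: [0.9, 0.3, 0.7]
grip_width: 0.7
```

>>> send_rows:
  targets:
    - [[24, -37, 0, 0, 0, 0], [24, -37, 0, 0, 0, 0], [23, -36, 0, 0, 0, 0], [0, 0, 0, 0, 0, 0], [0, 0, 0, 0, 0, 0]]

```text
time_s: 29.4
tcp_pos: [0.6437, 0.0795, 0.0961]
orientation: [2.166, -2.275, -0.001]
contact_force: [-0.7, 0.5, -0.2]
grip_width: 0.699
```

```bash
python3 - <<'E'
from rig import bot
from h import *
s=bot.observe();print(s['tcp_pos'],s['orientation'],s['grip_width'],s['q'][5])
c=bot.read_camera('wrist');im=c['color'][:,:,::-1];W=wcloud(c)*1000
m=(np.hypot(W[...,0]-642,W[...,1]-78)<28)&(W[...,2]>26)&(W[...,2]<36);p=W[m];print('tin',m.sum(),cv2.minAreaRect(p[:,:2].astype(np.float32)),np.median(p[:,2]))
c=bot.read_camera('top');im2=cv2.resize(c['color'][190:300,45:195,::-1],(524,384),interpolation=2)
cv2.imwrite('pics/w11.png',cv2.resize(np.hstack([im,im2]),(800,297)))
E
```

```text
[0.64371855 0.07952002 0.09606105] [ 2.16611491e+00 -2.27473862e+00 -1.09680810e-03] 0.6990830090936216 -1.399105674738095
tin 2178 ((640.7062377929688, 78.12129211425781), (43.26079177856445, 42.602745056152344), 84.96599578857422) 30.256245433574733
```

View pics/w11.png

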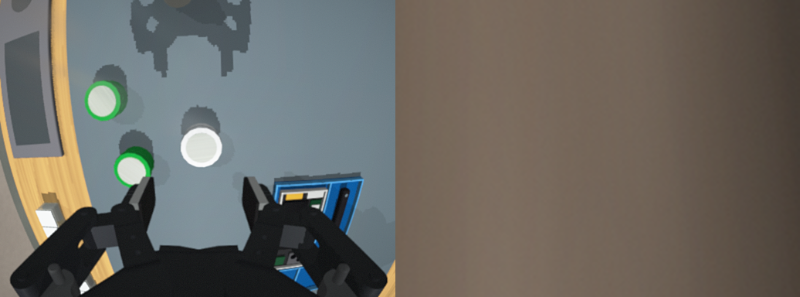

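The plain tin (200,147) is centred ahead of the jaws, and the green ones at (103,100) and (132,168) stay clear. The top view of that tray is hidden by the arm. I'll descend.

>>> send_rows:
  targets:
    - [[1.4, 2.4, 28, 0, 0, 0], [0, 0, 34, 0, 0, 0], [0, 0, 26, 0, 0, 0], [0, 0, 11, 0, 0, 0], [0, 0, 5, 0, 0, 0]]

```text
time_s: 30.0
tcp_pos: [0.6398, 0.0797, -0.0083]
orientation: [2.169, -2.271, -0.001]
contact_force: [-0.5, -0.1, 0.9]
grip_width: 0.697
```

>>> send_rows:
  targets:
    - [[0, 0, 0, 0, 0, 0], [0, 0, 0, 0, 0, 0], [0, 0, 0, 0, 0, 0], [0, 0, 0, 0, 0, 0], [0, 0, 0, 0, 0, 0]]
  gripper: 0

```text
time_s: 30.5
tcp_pos: [0.6419, 0.079, -0.0066]
orientation: [-2.167, 2.272, -0.002]
contact_force: [-0.3, 0.4, 3.7]
grip_width: 0.5
```

>>> send_rows:
  targets:
    - [[0, 0, -5, 0, 0, 0], [0, 0, -15, 0, 0, 0], [0, 0, -25, 0, 0, 0], [0, 0, -20, 0, 0, 0], [-14, 11, 0, 0, 0, 0]]

```text
time_s: 31.0
tcp_pos: [0.6336, 0.0928, 0.0614]
orientation: [-2.162, 2.272, -0.007]
contact_force: [0.7, -0.1, 0.7]
grip_width: 0.506
```

>>> send_rows:
  targets:
    - [[-30, 24, 0, 0, 0, 0], [-30, 24, 0, 0, 0, 0], [-30, 24, 0, 0, 0, 0], [-30, 24, 0, 0, 0, 0], [-30, 24, 0, 0, 0, 0]]

```text
time_s: 31.5
tcp_pos: [0.5157, 0.2503, 0.0568]
orientation: [2.168, -2.273, -0.001]
contact_force: [0.4, 1.7, 0.8]
grip_width: 0.499
```

>>> send_rows:
  targets:
    - [[-30, 24, 0, 0, 0, 0], [-30, 24, 0, 0, 0, 0], [-30, 24, 0, 0, 0, 0], [0, 0, 0, 0, 0, 0], [0, 0, 0, 0, 0, 0]]

```text
time_s: 32.0
tcp_pos: [0.4489, 0.3428, 0.0569]
orientation: [2.171, -2.27, 0.0]
contact_force: [0.6, -0.1, -1.3]
grip_width: 0.503
```

```bash
python3 - <<'E'
from rig import bot
from h import *
s=bot.observe();print(s['tcp_pos'],s['orientation'],s['grip_width'],s['q'][5])
c=bot.read_camera('wrist');cv2.imwrite('pics/w12.png',c['color'][:,:,::-1])
E
```

```text
[0.44888261 0.34283672 0.05688292] [ 2.17054711e+00 -2.26997225e+00  1.84558021e-04] 0.5028462780721261 -0.8736561442730972
```

View pics/w12.png

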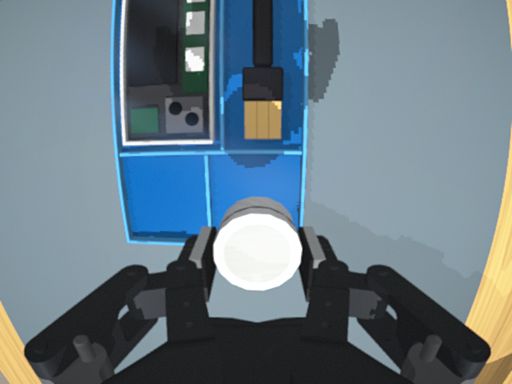

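The brush lies flat in its long compartment with the head at (262,105). The tin is held upright over the near small square. I'll lower and release it, then retreat.

>>> send_rows:
  targets:
    - [[0, -1.5, 20, 0, 0, 0], [0, 0, 20, 0, 0, 0], [0, 0, 14, 0, 0, 0], [0, 0, 5, 0, 0, 0], [0, 0, 3, 0, 0, 0]]

```text
time_s: 32.55
tcp_pos: [0.4516, 0.3411, -0.0048]
orientation: [2.166, -2.273, 0.0]
contact_force: [-6.0, -6.6, 20.0]
grip_width: 0.501
```

>>> send_rows:
  targets:
    - [[0, 0, 0, 0, 0, 0], [0, 0, 0, 0, 0, 0], [0, 0, 0, 0, 0, 0], [0, 0, 0, 0, 0, 0], [0, 0, 0, 0, 0, 0]]

```text
time_s: 33.05
tcp_pos: [0.4519, 0.3423, -0.0046]
orientation: [-2.168, 2.273, -0.0]
contact_force: [0.3, -1.0, 0.9]
grip_width: 0.503
```

>>> send_rows:
  targets:
    - [[0, 0, 0, 0, 0, 0], [0, 0, 0, 0, 0, 0], [0, 0, 0, 0, 0, 0], [0, 0, -10, 0, 0, 0], [0, 0, -20, 0, 0, 0]]
  gripper: 0.62

```text
time_s: 33.55
tcp_pos: [0.4508, 0.3414, 0.0246]
orientation: [2.166, -2.271, -0.001]
contact_force: [0.4, -0.1, -0.5]
grip_width: 0.618
```

>>> send_rows:
  targets:
    - [[0, 0, -40, 0, 0, 0], [0, 0, -40, 0, 0, 0], [0, 30, -20, 0, 0, 0], [0, 40, -20, 0, 0, 0], [0, 40, -10, 0, 0, 0]]

```text
time_s: 34.05
tcp_pos: [0.3416, 0.3478, 0.1579]
orientation: [-2.165, 2.272, 0.0]
contact_force: [0.5, 0.6, 0.1]
grip_width: 0.617
```

>>> send_rows:
  targets:
    - [[20, 40, 0, 0, 0, 0], [20, 40, 0, 0, 0, 0], [20, 30, 0, 0, 0, 0], [0, 0, 0, 0, 0, 0], [0, 0, 0, 0, 0, 0]]

```text
time_s: 34.55
tcp_pos: [0.2292, 0.293, 0.1563]
orientation: [-2.167, 2.27, 0.0]
contact_force: [0.5, 0.6, -0.3]
grip_width: 0.623
```

```bash
python3 - <<'E'
from rig import bot
from h import *
s=bot.observe();print(s['time_s'],s['tcp_pos'])
c=bot.read_camera('top');P=cloud(c)*1000
cv2.imwrite('pics/final.png',cv2.resize(c['color'][90:310,40:460,::-1],(800,419),interpolation=2))
for n,x,y,r,a,b in(('tin',451,343,30,26,40),('knob',477,-174,30,34,50),('box',405,-184,35,22,36),('dropper',658,-91,30,60,95)):
    m=(np.hypot(P[...,0]-x,P[...,1]-y)<r)&(P[...,2]>a)&(P[...,2]<b);p=P[m]
    print(n,m.sum(),p.mean(0).round(1) if m.any() else '',p[:,2].std().round(2) if m.any() else '')
E
```

```text
34.55 [0.2291887  0.29295251 0.15628329]
tin 388 [453.3 340.1  31.3] 1.61
knob 97 [ 478.1 -173.4   40.6] 1.83
box 472 [ 405.4 -183.4   27.3] 1.49
dropper 84 [657.7 -90.8  71.1] 4.97
```

View pics/final.png

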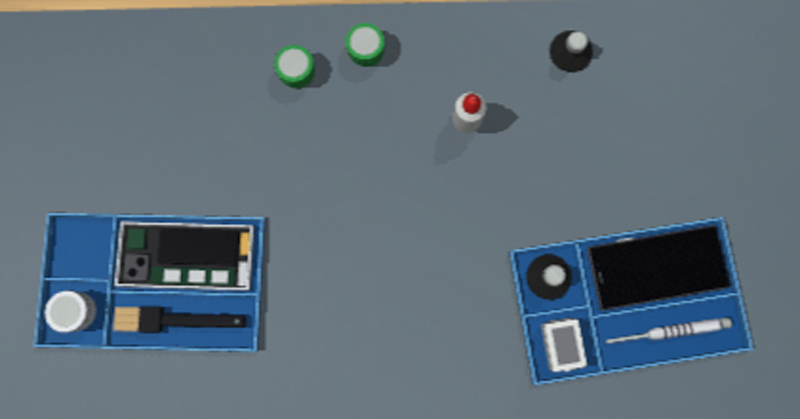

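The final view shows all five items in place, with the dropper, phones, green tins and second lifter unmoved. One numeric check that the brush and driver lie flat, then I hand in.

```bash
python3 - <<'E'
from rig import bot
from h import *
P=cloud(bot.read_camera('top'))*1000
def prof(cx,cy,yaw):
    a=np.radians(yaw);d=P[...,:2]-[cx,cy];X=d@[np.cos(a),np.sin(a)];Y=d@[-np.sin(a),np.cos(a)]
    m=(X>-66)&(X<-17)&(Y>-113)&(Y<40)&(P[...,2]>8.5);y=Y[m];z=P[m][:,2];x=X[m]
    print('y span',y.min().round(1),y.max().round(1),'x span',x.min().round(1),x.max().round(1))
    for k in range(-110,41,15):
        q=z[abs(y-k)<5]
        if len(q):print(k,np.percentile(q,90).round(1),end='; ')
    print()
prof(483.5,260,-2.5);prof(451.3,-259.8,7.6)
bot.close_job()
E
```

```text
y span -105.6 34.5 x span -56.8 -27.7
-110 10.1; -95 16.3; -80 16.2; -65 16.7; -50 17.6; -35 16.9; -20 16.5; -5 17.1; 10 16.1; 25 15.1; 
y span -101.1 33.6 x span -46.3 -33.8
-95 14.7; -80 16.6; -65 16.6; -50 16.9; -35 16.4; -20 16.0; -5 13.0; 10 12.3; 25 12.4; 
the job is handed in; nothing more can be done
```

Both kits are in their trays and I handed the job in at about 35 s of the 115 s allowed; the hand-in reported no verdict.

- **Closed phone's tray:** the screwdriver lies flat along the long compartment. The suction lifter that was nearer the base and the screw box each stand in a small square of their own.
- **Opened phone's tray:** the brush lies flat along the long compartment, and the plain (not green) tin stands upright in a small square.

**Last checks:** In tray y, the brush spans -106 to +35 mm and the driver -101 to +34 mm, inside the compartment's -116.5 to +43.5 mm. Their heights are even along the length. The lifter, box and tin tops read 40.6, 27.3 and 31.3 mm, as expected when standing on the tray floor. The dropper measures where it was. In the final picture the phones, the green tins and the other lifter look unmoved, and the arm stood clear.

**Failures and disagreements:**
- The first two tries at the screwdriver closed above it without moving it. The fingertips turned out to sit about 20 mm above the reported TCP, so I allowed for that from then on.
- Setting an item down gave brief wrist-force readings of up to about 27 N.

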